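# Load the lens-tube rack through the spring gate

### The job

Push the blue lens-tube rack along the chute until it is fully home against the end stop. The red gate blocks the way: press the long green pad beside the chute down with one fingertip to sink it, and keep it down all the time the rack is passing over it, while the other fingertip pushes the rack from behind. Then let go so that the gate springs shut behind the rack; only push the rack, do not lift or tip it, and leave the things lying around alone.

Things in the scene. Friction and masses are not known exactly. Their poses are not given: they have to be found in the camera images.
- bay: Loading bay, bolted down at a varying place and angle: base plate 311 x 158 mm with a straight raised chute. Origin on the table, under the chute's centre line, at the gate; +x along the chute in the pushing direction, +y to the green pad's side, +z up. Deck at z = 46 mm from x = -195 to +98; guide walls at y = +-27 (inner) to +-33 mm, tops z = 58; 16 mm wide slot across at x = 0 for the gate.
- stop (a point): Middle of the face of the chute's black end stop, at deck height: bay x = +98, y = 0, z = 46 mm (stop top z = 76 mm). The grey bearing blocks of the gate's hinge rod stand at bay y = 94 to 116 mm, tops at z = 60 mm.
- rack: Loose blue rack, 84 (x) x 50 (y) mm, about 0.25 kg, with two black lens tubes (30 mm wide) fixed on it, tops 53 mm above its underside. Origin: centre of its underside; axes as the bay's, +x its front. It starts in the chute at bay x = -97 to -67 mm; fully home its front meets the end stop, its origin then at bay x = +56 mm. No more than 2 mm play to each wall.
- rack_push (a point): Centre of the outer face of the rack's upright rear push plate, marked by a white dot: rack x = -42 mm, 21 mm above its underside. The plate is flat, 50 mm wide and 38 mm high.
- gate (a joint): Hinge angle (rad) of red gate and green pad, one swinging piece hinged along the chute at bay y = 105, z = 50 mm. 0 = shut: the gate (8 mm thick along the chute) stands 12 mm above the deck. Grows as the pad is pressed, to a hard stop at 0.28. At 0.15 the gate is just flush with the deck, at 0.17 the rack clears it by 2 mm. A spring shuts it: some 2 N on the pad at first, 6 N fully down.
- pad (a point): Point on the green pad's top, mid-width, level with the gate: bay x = 0, y = 55, z = 76 mm when shut; it sinks 14 mm at the stop, 11 at 0.22 rad, 8.5 at 0.17. The pad is a bar along the chute, 24 mm wide (bay y = 43 to 67), from bay x = -190 to +45 mm, made for a fingertip to slide along. Held down, its top (z = 62 to 66 mm) is level with the middle of the rack's push plate.
- lens_tube: Bystander: a loose black lens tube 30 mm wide, 45 mm high, standing by itself on the table to the right of the bay; leave alone. Origin: centre of its underside.
- lens_case: Bystander: a loose round white lens case 57 mm wide, 20 mm high, to the left of the tall black screen; leave alone. Origin: centre of its underside.
- hex_driver_red: Bystander: a loose driver with red handle, 163 mm long, left of the bay; leave alone. Origin: centre of its underside.
- screen_plate: Obstacle, bolted down, always in the same place: a thin upright black screen to the left of the bay, 230 mm tall, standing along the robot's x direction from about x = 0.41 to 0.64 m at y = 0.02 m. Keep the gripper and arm clear of it. Origin: centre of its foot.

How it is judged (in metres and radians):
On the way, in this order (a step that is already met when the one before it is completed fails the run):
1. the gate is held sunk by a finger on the pad while the rack is still before it (value of joint gate above 0.16 rad and contact force between the fingers and gate above 0.5 N and x of rack in the frame of bay below -0.046 m), for 0.1 s.
2. the rack is over the gate, which a finger holds sunk (value of joint gate above 0.16 rad and contact force between the fingers and gate above 0.5 N and x of rack in the frame of bay between -0.03 and 0.044 m), for 0.1 s.
At the end, for the whole second after the job is handed in: The rack stands flat in the chute behind the gate, its front within 4 mm of the end stop, at rest, and the gate has sprung shut (hinge under 0.03 rad) behind it (x of rack in the frame of bay between 0.052 and 0.06 m and y of rack in the frame of bay between -0.005 and 0.005 m and height (world z) of rack below 0.05 m and angle between rack's own z axis and vertical below 0.06 rad and linear speed of rack below 0.01 m/s and value of joint gate below 0.03 rad); the robot touches nothing.
It fails at once if the gate is let up (under 0.155 rad) while the rack is over it (value of joint gate below 0.155 rad and x of rack in the frame of bay between -0.033 and 0.043 m).
It fails at once if the rack is lifted more than 8 mm off the deck (height (world z) of rack above 0.054 m).
It fails at once if the rack is tipped by more than 0.15 rad (angle between rack's own z axis and vertical above 0.15 rad).
It fails at once if a bystander is moved by more than 20 mm (distance of any of lens_tube, lens_case, hex_driver_red from where it was at the start of the episode above 0.02 m).
It also fails if it takes over 38 s, if anything falls off the work surface, if the arm or the gripper's body presses on something with over 40 N, if the wrist force passes 120 N, or if a joint passes its speed limit or range.

### The arm

A 6-joint arm with a two-finger parallel gripper is mounted at the origin on a cart in front of the work surface, level with it; the furniture and walls round the work are solid. World frame = base frame: x ahead of the robot, y to its left, z up, the work surface at z = 0. Lengths are in m, angles in degrees, forces in N, time in s.
With the tool pointing down it reaches from about 0.4 to 0.825 m from the base axis. Payload 7 kg.
Tool frame: the origin (TCP) lies at the very end of the fingers, on their centre line; the grasp point (between the pads) lies 19 mm behind it (r.hold_point_z is the distance from the TCP to the grasp point, in m); x points along the fingers, y is the direction in which the jaws open and shut, and the axes are right-handed (so a half turn about x gives the same grasp; the last joint's range is limited). The gripper opens to 88 mm and grips with 3 to 60 N. Pads are 19 mm wide; open, the fingers measure 130 mm over their backs; the gripper's body (78 mm by 193 mm) begins 47 mm behind the grasp point.
Start: joints at [88.757, 20.546, 0.682, 0, -70.136, -16.507], TCP at [0.206, 0.643, 0.227] pointing down, gripper open.
Joint ranges: [-176.03, 176.03], [-82.01, 121.73], [-58.28, 71.71], [-173.87, 95.51], [-174.79, -0.11], [-173.66, 173.66]. Speed limits (degrees/s): [136.94, 136.94, 172.46, 180, 180, 180].

### API

Orientations are given as [roll, pitch, yaw] about the fixed x, y, z axes, in that order (R = Rz(yaw) Ry(pitch) Rx(roll)).
In Python, from plant import r gives the robot as it stands. The module is installed in compiled form; this text tells all that it offers.
- The arm moves only by the shell command python3 -m creep 'ROWS' [FORCE]. ROWS is JSON, a list of rows, each a list of 7 numbers: the turn, a rotation vector about the tool's x, y, z in rad, then the shift along the tool's x, y, z in cm, then the opening in per cent of the stroke, from 0 (shut) to 100 (fully open). In form: [[rx, ry, rz, x, y, z, fingers], ...]. A call has 1 to 8 rows; each row shifts and turns the commanded pose from where the row before left it, along the tool's axes as they then stand; what a row does not reach is not made up. A row lasts 1/10 s, in which the tool goes at most 50 mm and 8.59 degrees, less where a joint would pass 70% of its speed; a pose out of reach is approached as far as the arm can. A call is refused whole if a number of a shift passes 5 or a number of a turn 0.15, either way. A call with a gripper value outside its range is refused whole. The fingers move at their own pace and stop on an object; FORCE is the grip in N (left out, the last holds). Time passes only in rows, so rows that do not move let the fingers close. It gives the time, the measured TCP pose, the force and the opening at its end, in the units of the state.
- r.get_state(): the state, without advancing time (a new reading comes with each control period).
- r.capture(name): name is "scene" or "side" or "wrist"; returns (picture, depth): 384x512x3 uint8, blue, green, red; 384x512 float32, m along the optical axis (not along the pixel's ray), 0 where there is no reading.
- r.camera_info(name): a dict with "fovy" (degrees; the focal length in pixels is half the picture's height over the tangent of half this angle, whatever the lens; pixels are square), "cx", "cy" (the principal point, pixels), "dist_coeffs" ([k1, k2, p1, p2, k3] as OpenCV has them; the pictures are not rectified), "camera_from_world" (4x4, takes a point from world to camera coordinates). Camera axes: x right, y down, z forward; pixel columns grow to the right and rows downward; lengths in m; the calibration is good to about 2 mm. A picture is of the moment at which its call begins: read the wrist's pose just before it. camera_info takes no time and is no camera call; for the wrist camera it gives the pose at the moment of the call.
- r.close_job(): hands the job in, once; it reports no verdict.
Trained networks look in the newest picture that a camera, given by its name, has taken for a name from the list of things; names that differ only in an ending like _2 or _b are one class to them, and where a whole thing is asked for, a point or a joint stands for the part that bears it (a point fixed in the world has none). Each returns a list of dicts, best first, with "score" (0 to 1); they miss things now and then, are a little off and sometimes report something else, mostly with a low value. They report only what shows in the picture. A call takes as long as a camera call.
- r.look_for(query, camera): "rect" ([left, top, right, bottom] in pixels, round what is visible of it).
- r.masks_of(query, camera): "pixels" (384x512 bool, what is visible of it) and "rect" ([left, top, right, bottom] in pixels, round what is visible of it).
The state is a dict: "time_s": time; "joints": joint angles; "qd": joint speeds; "joint_torque": joint torques, N m; "tcp_pos": TCP position; "eef_rot": TCP orientation; "contact_force": force on the tool from outside, world axes, zero at the start; "moment": the same for the moment, N m; "gripper_width": finger opening in m.
Only numpy, scipy, OpenCV 4.12 (cv2) and the standard library are available. Lean on these libraries where they do the work, as an engineer would, in place of code of your own. Each camera call takes 0.05 s, during which the arm holds its last target. There are 200 camera calls.

## Working session

There is one attempt and no reset: what is moved stays moved. The work goes in short steps, Python scripts to look and compute and a shell command to move; the robot and the scene stay as the last step left them, time stands still between calls to the robot, and variables do not carry over. Pictures are saved under pics/ and viewed, about 8 in all and at most 12, crops included, and the job is handed in when it is done.

```bash
mkdir -p pics; python3 - <<'E'
from plant import r
import cv2,numpy as np
s=r.get_state();print(s)
for c in("scene","side"):
    im,d=r.capture(c);cv2.imwrite(f"pics/{c}0.png",im);i=r.camera_info(c)
    np.save(f"pics/{c}_d.npy",d)
    print(c,i)
    for q in("bay","rack","rack_push","pad","gate","lens_tube","stop"):
        print(q,[(round(float(x["score"]),2),[int(v) for v in x["rect"]]) for x in r.look_for(q,c)][:3])
E
```

```text
{'time_s': 0.0, 'joints': array([ 8.87549431e+01,  2.05898366e+01,  6.33451852e-01, -1.89097893e-02,
       -7.01368125e+01, -1.65079925e+01]), 'qd': array([-0.10917587, -0.06412866, -0.08592004,  0.07328845,  0.08037426,
        0.05688028]), 'joint_torque': array([-1.27164363e-03, -5.82710016e+01,  2.93047893e+01,  6.99743852e+00,
        6.81135280e-03, -1.60322097e-04]), 'tcp_pos': array([0.20568916, 0.64237591, 0.2256421 ]), 'eef_rot': array([  95.71048154,   89.905122  , -102.04900747]), 'contact_force': array([0.81990649, 0.58856978, 1.34051631]), 'moment': array([-0.04839759, -0.02378721,  0.00061295]), 'gripper_width': 0.08788131922774012}
scene {'fovy': 44.47800292092197, 'cx': 253.94066377777952, 'cy': 190.13137487459076, 'dist_coeffs': array([-0.07400968,  0.        ,  0.        ,  0.        ,  0.        ]), 'camera_from_world': array([[ 0.87810754, -0.47818223, -0.0163979 , -0.53974687],
       [-0.36841779, -0.65388056, -0.66083928,  0.14484919],
       [ 0.30527933,  0.58632923, -0.75034829,  1.04009769],
       [ 0.        ,  0.        ,  0.        ,  1.        ]])}
b
[... 290 characters left out ...]
0.81, [187, 167, 334, 277])]
side {'fovy': 47.29548240250581, 'cx': 254.62378386820288, 'cy': 189.18668431818807, 'dist_coeffs': array([-0.02020819,  0.        ,  0.        ,  0.        ,  0.        ]), 'camera_from_world': array([[ 0.50326098,  0.8640999 ,  0.00772949, -0.12175288],
       [ 0.76241238, -0.43979111, -0.47466951, -0.41329415],
       [-0.40676252,  0.2447757 , -0.88013017,  1.58477088],
       [ 0.        ,  0.        ,  0.        ,  1.        ]])}
bay [(0.78, [203, 158, 304, 269])]
rack [(0.64, [218, 181, 250, 214])]
rack_push [(0.59, [217, 181, 244, 214])]
pad [(0.94, [224, 161, 283, 230])]
gate [(0.5, [345, 178, 364, 200])]
lens_tube []
stop [(0.98, [199, 161, 306, 268])]
```

```bash
python3 - <<'E'
import cv2,numpy as np
a=cv2.imread("pics/scene0.png")[140:310,150:370];b=cv2.imread("pics/side0.png")[130:300,170:390]
a=cv2.resize(a,None,fx=3,fy=3,interpolation=2)[:, :];b=cv2.resize(b,None,fx=3,fy=3,interpolation=2)
cv2.imwrite("pics/a.png",a);cv2.imwrite("pics/b.png",b)
E
```

```text
(no output)
```

View pics/a.png

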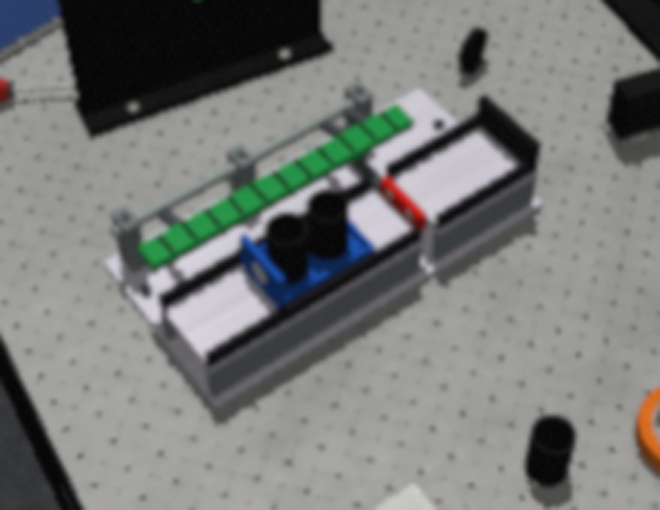

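View pics/b.png

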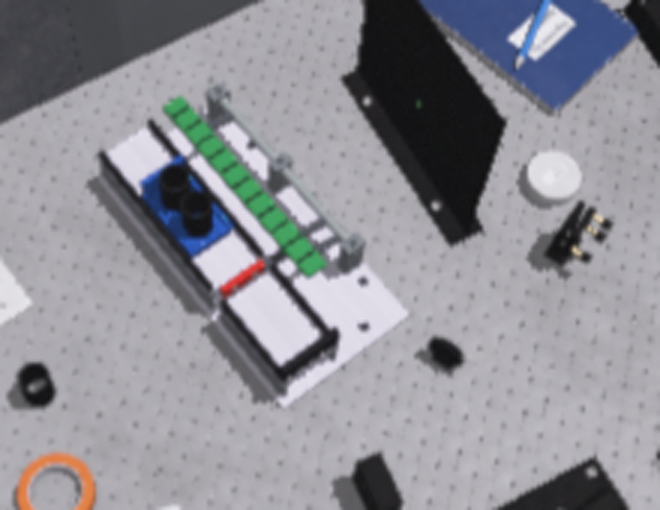

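View pics/scene0.png

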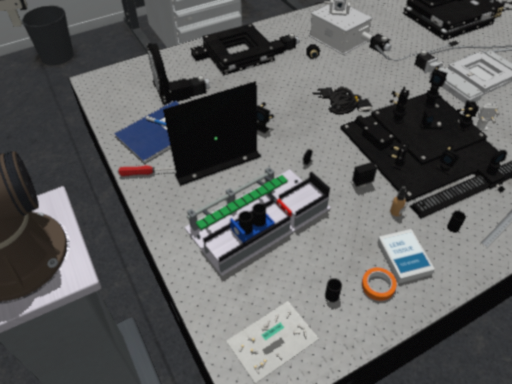

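```bash
cat > h.py <<'E'
from plant import r
import cv2,numpy as np
from scipy.optimize import least_squares
from scipy.spatial.transform import Rotation as R
def proj(P,i):
    f=192/np.tan(np.radians(i["fovy"]/2));K=np.array([[f,0,i["cx"]],[0,f,i["cy"]],[0,0,1]])
    M=i["camera_from_world"];return cv2.projectPoints(np.float64(P),cv2.Rodrigues(M[:3,:3])[0],M[:3,3],K,np.array(i["dist_coeffs"]))[0][:,0]
def b2w(p,P):
    P=np.atleast_2d(P)/1000;c,s=np.cos(p[2]),np.sin(p[2])
    return np.c_[p[0]+c*P[:,0]-s*P[:,1],p[1]+s*P[:,0]+c*P[:,1],P[:,2]]
def fit(sets,p0):  # sets: list of (info, bay pts mm, pixels)
    f=lambda p:np.concatenate([(proj(b2w(p,P),i)-u).ravel() for i,P,u in sets])
    o=least_squares(f,p0,loss="soft_l1");return o.x,o.fun.reshape(-1,2)
E
python3 - <<'E'
from h import *
P=np.array([[-195,-33,58],[-195,33,58],[-190,67,76],[-190,43,76],[45,67,76],[45,43,76],[0,27,58],[0,-27,58]],float)
A=np.array([[208,360],[163,300],[140,245],[152,268],[402,107],[412,122],[388,178],[425,222]])/3+[150,140]
B=np.array([[100,155],[150,122],[183,97],[165,106],[327,265],[308,276],[265,263],[220,290]])/3+[170,130]
I=[r.camera_info(c) for c in("scene","side")]
p,e=fit([(I[0],P,A),(I[1],P,B)],[.55,-.1,0]);print(p,np.degrees(p[2]));print(e.round(1).tolist())
np.save("bay.npy",p)
print(b2w(p,[[0,27,0],[0,124,0],[-150,124,0],[-195,0,0],[98,0,0],[-150,27,0]]).round(3))
d=[]
for i,u in((I[0],np.array([[262,272]])/3+[150,140]),):
    for x in range(-110,-55,5): d.append((x,proj(b2w(p,[[x-42,0,67]]),i)-u))
for q in d: print(q[0],q[1].round(1))
E
```

```text
[ 0.57885201 -0.21392263  0.12629877] 7.2363866289037775
[[0.8, -1.1], [-1.2, -2.3], [-0.8, -0.6], [1.1, -1.0], [-1.2, -2.5], [2.0, -1.4], [-1.5, -1.7], [1.2, -1.4], [-2.2, -0.7], [-0.8, -1.2], [-2.0, -0.6], [-2.5, 0.5], [-1.0, -0.0], [-1.3, 1.0], [-1.4, -0.4], [-1.6, 1.1]]
[[ 0.575 -0.187  0.   ]
 [ 0.563 -0.091  0.   ]
 [ 0.414 -0.11   0.   ]
 [ 0.385 -0.238  0.   ]
 [ 0.676 -0.202  0.   ]
 [ 0.427 -0.206  0.   ]]
-110 [[-8.9  4.9]]
-105 [[-6.9  3.7]]
-100 [[-5.   2.6]]
-95 [[-3.   1.5]]
-90 [[-1.   0.3]]
-85 [[ 0.9 -0.8]]
-80 [[ 2.8 -1.9]]
-75 [[ 4.8 -3.1]]
-70 [[ 6.7 -4.2]]
-65 [[ 8.6 -5.3]]
-60 [[10.5 -6.4]]
```

```bash
cat >> h.py <<'E'
def tool(): 
    s=r.get_state();return np.array(s["tcp_pos"]),R.from_euler("xyz",s["eef_rot"],degrees=True),s
E
python3 - <<'E'
from h import *
t,q,s=tool();p=np.load("bay.npy");print(q.as_matrix().round(3))
for sg in(1,-1):
    yb=np.array([-np.sin(p[2]),np.cos(p[2]),0])*sg;x=np.array([0,0,-1.]);T=R.from_matrix(np.c_[x,yb,np.cross(x,yb)])
    print(sg,(q.inv()*T).as_rotvec().round(3))
    yv=T
W=[t+[0,0,.12],[.45,.25,.36],b2w(p,[-100,27,330])[0]]
print(np.array(W).round(3))
c=t
for w in W: print((q.inv().apply(w-c)*100).round(2));c=w
E
```

```text
[[ 0.    -0.305 -0.952]
 [ 0.    -0.952  0.305]
 [-1.    -0.    -0.   ]]
1 [2.706 0.    0.   ]
-1 [-0.436 -0.     0.   ]
[[ 0.206  0.643  0.347]
 [ 0.45   0.25   0.36 ]
 [ 0.476 -0.2    0.33 ]]
[-12.  -0.  -0.]
[ -1.34  29.97 -35.23]
[  3.    42.03 -16.21]
```

```bash
python3 -m creep '[[0,0,0,-4,0,0,39],[0,0,0,-4,0,0,39],[0,0,0,-4,0,0,39],[0,0,0,-0.13,3,-3.52,39],[0,0,0,-0.13,3,-3.52,39],[0,0,0,-0.13,3,-3.52,39],[0,0,0,-0.13,3,-3.52,39],[0,0,0,-0.13,3,-3.52,39]]' && python3 -m creep '[[0,0,0,-0.13,3,-3.52,39],[0,0,0,-0.13,3,-3.52,39],[0,0,0,-0.13,3,-3.52,39],[0,0,0,-0.13,3,-3.52,39],[0,0,0,-0.13,3,-3.52,39],[0,0,0,0.1,4.2,-1.62,39],[0,0,0,0.1,4.2,-1.62,39],[0,0,0,0.1,4.2,-1.62,39]]' && python3 -m creep '[[0,0,0,0.1,4.2,-1.62,39],[0,0,0,0.1,4.2,-1.62,39],[0,0,0,0.1,4.2,-1.62,39],[0,0,0,0.4,4.2,-1.62,39],[0,0,0,0.4,4.2,-1.62,39],[0,0,0,0.4,4.2,-1.62,39],[0,0,0,0.4,4.2,-1.62,39]]' && python3 -m creep '[[-0.145,0,0,0,0,0,39],[-0.145,0,0,0,0,0,39],[-0.146,0,0,0,0,0,39],[0,0,0,0,0,0,39],[0,0,0,0,0,0,39]]'
python3 - <<'E'
from h import *
t,q,s=tool();print(s["joints"].round(1),t,q.as_matrix().round(3))
im,d=r.capture("wrist");cv2.imwrite("pics/w1.png",im);i=r.camera_info("wrist");print(i["camera_from_world"])
for n in("rack","rack_push","gate","pad"):print(n,[(round(float(x["score"]),2),[int(v) for v in x["rect"]]) for x in r.look_for(n,"wrist")][:3])
E
```

```text
time_s: 1.6
tcp_pos: [0.3283, 0.4446, 0.3534]
eef_rot: [-93.7, 90.0, 68.6]
contact_force: [1.8, 0.9, 0.1]
gripper_width: 0.0352
time_s: 2.4
tcp_pos: [0.4573, 0.1131, 0.3567]
eef_rot: [-132.3, 90.0, 29.9]
contact_force: [1.2, -0.4, 0.4]
gripper_width: 0.0342
time_s: 3.1
tcp_pos: [0.4755, -0.2015, 0.3379]
eef_rot: [-165.0, 89.9, -2.7]
contact_force: [1.5, 0.1, 0.5]
gripper_width: 0.0341
time_s: 3.6
tcp_pos: [0.4758, -0.1996, 0.3377]
eef_rot: [172.6, 90.0, -0.4]
contact_force: [-0.7, 0.4, -0.1]
gripper_width: 0.0345
[ -0.9   2.2  -8.3  -0.  -79.5  97.9] [ 0.47578786 -0.19955374  0.33769063] [[ 0.     0.122 -0.993]
 [-0.    -0.993 -0.122]
 [-1.     0.    -0.   ]]
[[ 1.20886607e-01 -9.92666320e-01  6.90649980e-05 -2.54634996e-01]
 [-9.57105885e-01 -1.16537612e-01  2.65268372e-01  3.69681978e-01]
 [-2.63314930e-01 -3.21334960e-02 -9.64174614e-01  6.15234632e-01]
 [ 0.00000000e+00  0.00000000e+00  0.00000000e+00  1.00000000e+00]]
rack [(0.65, [257, 131, 289, 190])]
rack_push [(0.69, [254, 129, 289, 187])]
gate []
pad [(0.91, [197, 67, 286, 220]), (0.17, [191, 22, 297, 219])]
```

View pics/w1.png

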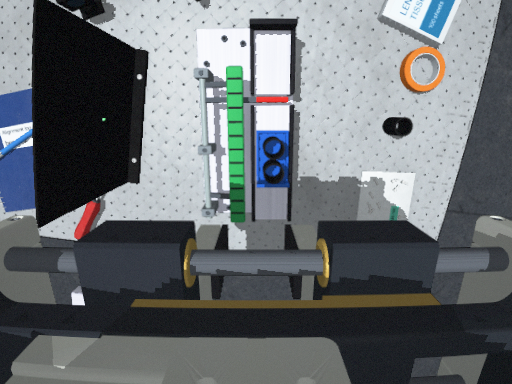

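```bash
cat > m.py <<'E'
from h import *
def cen(im,k,lo=60):
    b=im.astype(int);o=[c for c in range(3) if c!=k]
    m=((b[...,k]-np.maximum(b[...,o[0]],b[...,o[1]]))>lo).astype(np.uint8)
    m=cv2.morphologyEx(m,cv2.MORPH_OPEN,np.ones((2,2)));m[225:]=0;m[:60]=0;m[:,:190]=0;m[:,310:]=0
    n,l,st,ce=cv2.connectedComponentsWithStats(m);j=1+st[1:,4].argmax()
    return cv2.minAreaRect(np.argwhere(l==j)[:,::-1].astype(np.float32)),st[j]
E
python3 - <<'E'
from m import *
im=cv2.imread("pics/w1.png");i=r.camera_info("wrist");p=np.load("bay.npy")
for n,k in(("g",1),("r",2),("b",0)):
    a,s=cen(im,k,40);print(n,np.round(a[0],1),s,cv2.boxPoints(a).round(1).tolist())
P=np.array([[-190,67,76],[-190,43,76],[45,67,76],[45,43,76],[0,27,58],[0,-27,58],[98,33,76],[98,-33,76],[-72.5,55,76]],float)
print(proj(b2w(p,P),i).round(1).tolist())
c=cv2.resize(im[10:225,190:310],None,fx=2.75,fy=2.75,interpolation=2)
cv2.imwrite("pics/w1c.png",c)
E
```

```text
g [235.   86.5] [227  80  17  14 225] [[227.0, 80.0], [243.0, 80.0], [243.0, 93.0], [227.0, 93.0]]
r [273. 100.] [257  97  33   7 212] [[257.0, 97.0], [289.0, 97.0], [289.0, 103.0], [257.0, 103.0]]
b [273.  159.5] [ 257  131   33   58 1077] [[257.0, 131.0], [289.0, 131.0], [289.0, 188.0], [257.0, 188.0]]
[[231.9, 222.5], [246.9, 222.4], [228.0, 64.3], [245.1, 64.2], [256.6, 98.4], [292.8, 98.4], [252.1, 23.1], [300.6, 23.3], [238.0, 148.5]]
```

View pics/w1c.png

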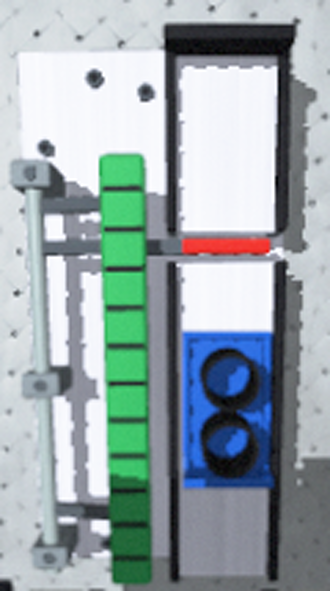

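```bash
python3 - <<'E'
from m import *
im=cv2.imread("pics/w1.png");i=r.camera_info("wrist");p=np.load("bay.npy")
P=np.array([[-190,67,76],[-190,43,76],[45,67,76],[45,43,76],[4,0,58],[-195,27,58],[-195,-27,58]],float)
U=np.array([[230.7,221.6],[245.3,220.9],[226.4,66.0],[242.7,66.0],[273,96.7],[255.5,220],[288.2,220]])
n,e=fit([(i,P,U)],p);print(n,np.degrees(n[2]),(n-p)[:2]*1000);print(e.round(1).tolist())
np.save("bay2.npy",n)
# rack: front lower edge px row 130.7 z=? rear plate top (z=84) row 188 ; dot
for x in range(-100,-64,3):print(x,proj(b2w(n,[[x-42,0,84],[x+42,0,46],[x+42,0,54]]),i)[:,1].round(1),proj(b2w(n,[[x-42,0,84]]),i)[0,0].round(1))
t,q,s=tool();c,sn=np.cos(n[2]),np.sin(n[2]);d=(t-[n[0],n[1],0])*1000
print("tcp in bay mm",c*d[0]+sn*d[1],-sn*d[0]+c*d[1],d[2])
B=R.from_euler("z",n[2]);print("tool axes in bay",(B.inv()*q).as_matrix().round(3))
E
```

```text
[ 0.57851831 -0.21122392  0.12988078] 7.441620353986848 [-0.33370451  2.69871657]
[[-0.1, 1.0], [0.3, 1.6], [-0.5, -1.5], [0.4, -1.7], [-0.1, -1.1], [0.1, 1.4], [-0.2, 1.2]]
-100 [194.8 137.2 137.5] 273.1
-97 [192.9 135.3 135.6] 273.1
-94 [191.  133.3 133.6] 273.1
-91 [189.1 131.4 131.6] 273.2
-88 [187.1 129.5 129.7] 273.2
-85 [185.2 127.5 127.7] 273.2
-82 [183.3 125.5 125.7] 273.2
-79 [181.3 123.6 123.7] 273.2
-76 [179.4 121.6 121.7] 273.3
-73 [177.4 119.6 119.7] 273.3
-70 [175.5 117.7 117.7] 273.3
-67 [173.5 115.7 115.6] 273.3
tcp in bay mm -100.26144310690086 25.00063029200526 337.64652436744984
tool axes in bay [[ 0.    -0.005 -1.   ]
 [-0.    -1.     0.005]
 [-1.     0.    -0.   ]]
```

```bash
python3 -m creep '[[0,0,0,0,-0.2,2.6,43],[0,0,0,0,0,2.7,43],[0,0,0,4,0,0,43],[0,0,0,4,0,0,43],[0,0,0,4,0,0,43],[0,0,0,4,0,0,43],[0,0,0,4,0,0,43],[0,0,0,3,0,0,43]]' && python3 -m creep '[[0,0,0,0,0,0,43],[0,0,0,0,0,0,43],[0,0,0,0,0,0,43]]'
cat > st.py <<'E'
from h import *
n=np.load("bay2.npy");t,q,s=tool();c,sn=np.cos(n[2]),np.sin(n[2]);d=(t-[n[0],n[1],0])*1000
print("tcp bay mm",(c*d[0]+sn*d[1]).round(1),(-sn*d[0]+c*d[1]).round(1),d[2].round(1),"F",np.round(s["contact_force"],1),"M",np.round(s["moment"],2),s["time_s"],s["gripper_width"])
E
python3 st.py
python3 - <<'E'
from h import *
im,d=r.capture("wrist");i=r.camera_info("wrist");im2,_=r.capture("side")
n=np.load("bay2.npy");u=proj(b2w(n,[[-190,43,76],[45,43,76],[45,67,76],[4,-24,58],[4,24,58],[98,27,46]]),i)
print(u.round(1).tolist())
for a in u: cv2.circle(im,tuple(int(v) for v in a),2,(255,0,255),1)
out=np.hstack([im[:, 60:460],cv2.resize(im2[130:258,170:303],(400,384))]);cv2.imwrite("pics/w2.png",out)
E
```

```text
time_s: 4.65
tcp_pos: [0.4221, -0.2041, 0.1056]
eef_rot: [-20.6, 89.9, 166.6]
contact_force: [0.3, -0.1, 0.6]
gripper_width: 0.0376
time_s: 4.95
tcp_pos: [0.4245, -0.2045, 0.1094]
eef_rot: [161.1, 89.8, -11.7]
contact_force: [0.2, -0.7, 1.0]
gripper_width: 0.0374
tcp bay mm -151.9 26.6 109.4 F [ 0.2 -0.7  1. ] M [-0.1  -0.04  0.  ] 4.95 0.03744961941384924
[[236.1, 266.9], [228.4, -95.4], [188.0, -94.1], [331.8, -9.4], [260.2, -10.2], [255.1, -144.5]]
```

View pics/w2.png

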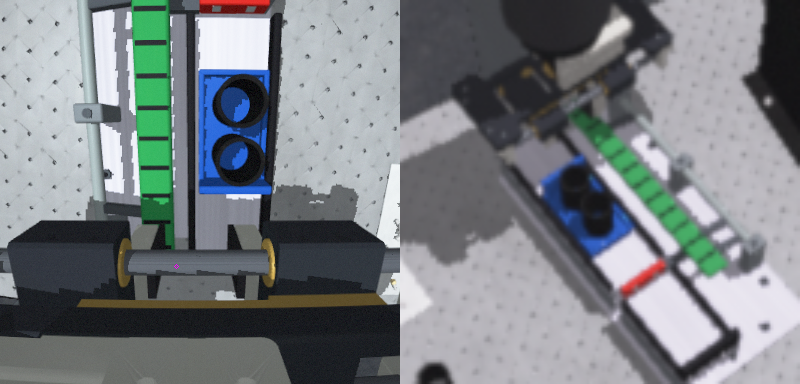

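```bash
python3 -m creep '[[0,0,0,1.5,0,0,43],[0,0,0,1.2,0,0,43],[0,0,0,0,0,0,43],[0,0,0,0,0,0,43]]' && python3 st.py;  python3 -m creep '[[0,0,0,0.4,0,0,43],[0,0,0,0,0,0,43],[0,0,0,0,0,0,43]]' && python3 st.py; python3 -m creep '[[0,0,0,0.5,0,0,43],[0,0,0,0,0,0,43],[0,0,0,0,0,0,43]]' && python3 st.py;
```

```text
time_s: 5.45
tcp_pos: [0.4236, -0.2044, 0.0815]
eef_rot: [161.0, 89.9, -11.8]
contact_force: [-0.7, 0.1, 0.5]
gripper_width: 0.0378
tcp bay mm -152.8 26.9 81.5 F [-0.7  0.1  0.5] M [-0.01  0.02  0.01] 5.45 0.037764724590663656
time_s: 5.75
tcp_pos: [0.4231, -0.2043, 0.0769]
eef_rot: [164.7, 90.0, -8.1]
contact_force: [0.8, -0.4, 0.3]
gripper_width: 0.0375
tcp bay mm -153.2 27.0 76.9 F [ 0.8 -0.4  0.3] M [-0.14 -0.02 -0.02] 5.75 0.03749632828536871
time_s: 6.05
tcp_pos: [0.4237, -0.2046, 0.0719]
eef_rot: [150.6, 89.9, -22.2]
contact_force: [1.3, -2.3, 3.9]
gripper_width: 0.0378
tcp bay mm -152.6 26.7 71.9 F [ 1.3 -2.3  3.9] M [-1.02 -0.44 -0.05] 6.05 0.03781030665560149
```

```bash
python3 -m creep '[[0,0,0,0.4,0,0,43],[0,0,0,0,0,0,43],[0,0,0,0,0,0,43]]' && python3 st.py;  python3 -m creep '[[0,0,0,0.3,0,0,43],[0,0,0,0,0,0,43],[0,0,0,0,0,0,43]]' && python3 st.py; python3 - <<'E'
from h import *
im,d=r.capture("wrist");im2,_=r.capture("side");im3,_=r.capture("scene")
cv2.imwrite("pics/w3.png",np.hstack([cv2.resize(im[0:250,160:410],(400,400)),cv2.resize(im2[130:263,170:303],(400,400),interpolation=2)]));
E
```

```text
time_s: 6.35
tcp_pos: [0.4238, -0.2048, 0.0681]
eef_rot: [140.2, 89.9, -32.6]
contact_force: [1.7, -4.5, 5.2]
gripper_width: 0.0375
tcp bay mm -152.6 26.4 68.1 F [ 1.7 -4.5  5.2] M [-1.75 -0.3   0.01] 6.35 0.03746145184541615
time_s: 6.65
tcp_pos: [0.424, -0.2052, 0.0654]
eef_rot: [129.2, 89.9, -43.5]
contact_force: [0.2, -8.3, 8.2]
gripper_width: 0.0375
tcp bay mm -152.5 26.0 65.4 F [ 0.2 -8.3  8.2] M [-2.94 -0.11  0.03] 6.65 0.03753220137074244
```

View pics/w3.png

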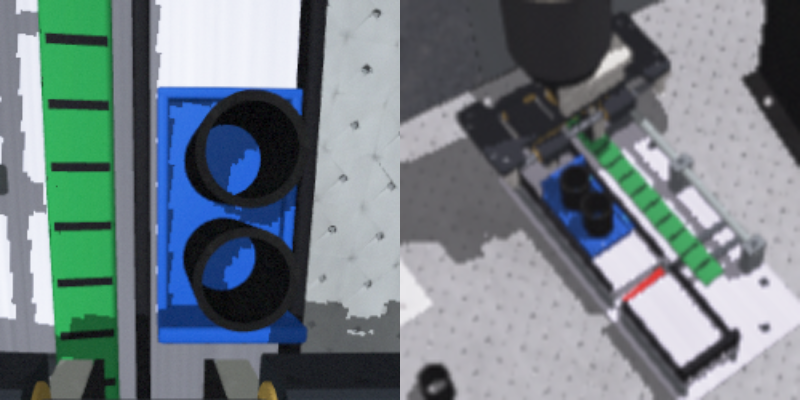

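```bash
python3 -m creep '[[0,0,0,0,0.3,-0.2,43],[0,0,0,0.1,0,-0.3,43],[0,0,0,0,0,-0.3,43],[0,0,0,0,0,-0.3,43],[0,0,0,0,0,-0.3,43],[0,0,0,0,0,-0.4,43],[0,0,0,0,0,-0.4,43]]' && python3 st.py; python3 -c '
from h import *
im,d=r.capture("wrist");cv2.imwrite("pics/w4.png",cv2.resize(im[0:250,160:410],(500,500)));from m import *;print(cen(im,0,40)[1],cen(im,2,40)[1])'
```

```text
time_s: 7.5
tcp_pos: [0.4423, -0.2046, 0.0629]
eef_rot: [-10.0, 89.7, 177.2]
contact_force: [-7.2, -2.3, 7.8]
gripper_width: 0.0382
tcp bay mm -134.2 24.2 62.9 F [-7.2 -2.3  7.8] M [-0.88  2.68  0.08] 7.5 0.03821337253127806Traceback (most recent call last):
  File "<string>", line 3, in <module>
    im,d=r.capture("wrist");cv2.imwrite("pics/w4.png",cv2.resize(im[0:250,160:410],(500,500)));from m import *;print(cen(im,0,40)[1],cen(im,2,40)[1])
                                                                                                                                     ~~~^^^^^^^^^
  File "m.py", line 6, in cen
    n,l,st,ce=cv2.connectedComponentsWithStats(m);j=1+st[1:,4].argmax()
                                                      ~~~~~~~~~~~~~~~^^
ValueError: attempt to get argmax of an empty sequence
```

View pics/w4.png

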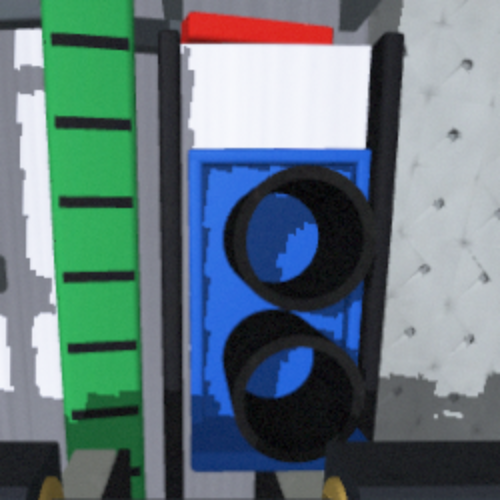

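```bash
python3 -m creep '[[0,0,0,0,0,-0.5,43],[0,0,0,0,0,-0.5,43],[0,0,0,0,0,-0.5,43],[0,0,0,0,0,-0.5,43],[0,0,0,0,0,-0.5,43]]' && python3 st.py
```

```text
time_s: 8.05
tcp_pos: [0.4673, -0.2014, 0.0628]
eef_rot: [-10.4, 89.7, 176.8]
contact_force: [-6.6, -1.4, 5.7]
gripper_width: 0.0379
tcp bay mm -109.0 24.1 62.8 F [-6.6 -1.4  5.7] M [-0.85  2.29  0.11] 8.05 0.03788464140756657
```

```bash
python3 -m creep '[[0,0,0,0,0,-0.5,43],[0,0,0,0,0,-0.5,43],[0,0,0,0,0,-0.5,43],[0,0,0,0,0,-0.5,43],[0,0,0,0,0,-0.5,43],[0,0,0,0,0,-0.5,43],[0,0,0,0,0,-0.5,43]]' && python3 st.py; python3 -m creep '[[0,0,0,0,0,-0.5,43],[0,0,0,0,0,-0.5,43],[0,0,0,0,0,-0.5,43],[0,0,0,0,0,-0.5,43],[0,0,0,0,0,-0.5,43],[0,0,0,0,0,-0.5,43],[0,0,0,0,0,-0.5,43]]' && python3 st.py; python3 -c '
from h import *
im,d=r.capture("wrist");im2,_=r.capture("side")
cv2.imwrite("pics/w5.png",np.hstack([cv2.resize(im[0:250,160:410],(400,400)),cv2.resize(im2[160:293,190:323],(400,400),interpolation=2)]))'
```

```text
time_s: 8.75
tcp_pos: [0.5021, -0.197, 0.0628]
eef_rot: [-9.5, 89.7, 177.7]
contact_force: [-5.6, -2.4, 7.1]
gripper_width: 0.0379
tcp bay mm -73.9 24.0 62.8 F [-5.6 -2.4  7.1] M [-0.86  2.36  0.09] 8.75 0.03785193508829545
time_s: 9.45
tcp_pos: [0.5368, -0.1927, 0.0628]
eef_rot: [-8.9, 89.7, 178.3]
contact_force: [-6.1, -1.8, 5.2]
gripper_width: 0.0377
tcp bay mm -38.9 23.8 62.8 F [-6.1 -1.8  5.2] M [-0.85  2.27  0.13] 9.45 0.037657222692749764
```

View pics/w5.png

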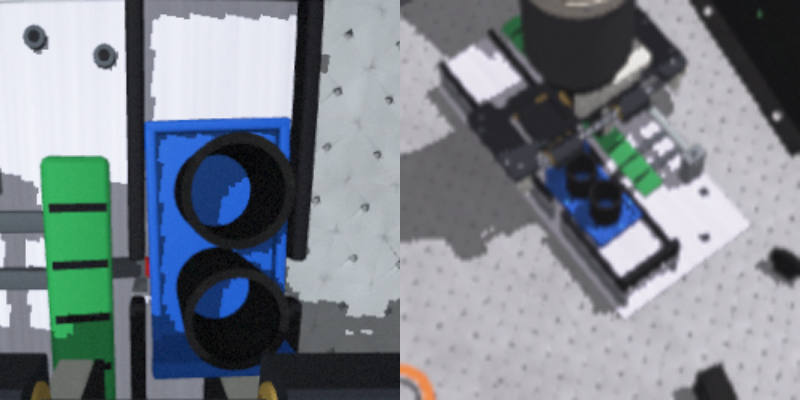

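```bash
python3 -m creep '[[0,0,0,0,0,-0.5,43],[0,0,0,0,0,-0.5,43],[0,0,0,0,0,-0.5,43],[0,0,0,0,0,-0.5,43],[0,0,0,0,0,-0.5,43],[0,0,0,0,0,-0.5,43],[0,0,0,0,0,-0.5,43]]' && python3 st.py; python3 -m creep '[[0,0,0,0,0,-0.2,43],[0,0,0,0,0,-0.2,43],[0,0,0,0,0,0,43]]' && python3 st.py; python3 -m creep '[[0,0,0,0,0,-0.2,43],[0,0,0,0,0,0,43]]' && python3 st.py
```

```text
time_s: 10.25
tcp_pos: [0.5716, -0.1884, 0.0629]
eef_rot: [-7.6, 89.7, 179.6]
contact_force: [-5.9, -2.4, 6.8]
gripper_width: 0.0378
tcp bay mm -3.9 23.5 62.9 F [-5.9 -2.4  6.8] M [-0.84  2.4   0.09] 10.25 0.03779568500177507
time_s: 10.55
tcp_pos: [0.5758, -0.1879, 0.0629]
eef_rot: [-7.5, 89.7, 179.7]
contact_force: [-6.4, -2.6, 5.8]
gripper_width: 0.0377
tcp bay mm 0.3 23.5 62.9 F [-6.4 -2.6  5.8] M [-0.84  2.07  0.13] 10.55 0.037660209710173254
time_s: 10.75
tcp_pos: [0.5769, -0.1877, 0.0628]
eef_rot: [-7.7, 89.6, 179.5]
contact_force: [-7.4, -2.1, 8.0]
gripper_width: 0.0379
tcp bay mm 1.5 23.5 62.8 F [-7.4 -2.1  8. ] M [-0.85  2.92 -0.02] 10.75 0.037859988182547655
```

```bash
python3 -m creep '[[0,0,0,0,0,-0.2,43],[0,0,0,0,0,0,43]]' && python3 st.py; python3 -m creep '[[0,0,0,0,0,-0.2,43],[0,0,0,0,0,0,43]]' && python3 st.py; python3 -c '
from h import *
im,d=r.capture("wrist");cv2.imwrite("pics/w6.png",cv2.resize(im[0:250,160:410],(500,500)))'
```

```text
time_s: 10.95
tcp_pos: [0.5771, -0.1877, 0.0628]
eef_rot: [-7.1, 89.5, -179.9]
contact_force: [-13.7, -3.2, 13.1]
gripper_width: 0.0375
tcp bay mm 1.6 23.5 62.8 F [-13.7  -3.2  13.1] M [-1.04  4.82 -0.12] 10.95 0.037490108423629355
time_s: 11.15
tcp_pos: [0.5771, -0.1877, 0.0626]
eef_rot: [-7.2, 89.3, 179.9]
contact_force: [-17.4, -2.5, 16.5]
gripper_width: 0.0379
tcp bay mm 1.7 23.5 62.6 F [-17.4  -2.5  16.5] M [-1.23  6.71 -0.25] 11.15 0.03785246764001881
```

View pics/w6.png

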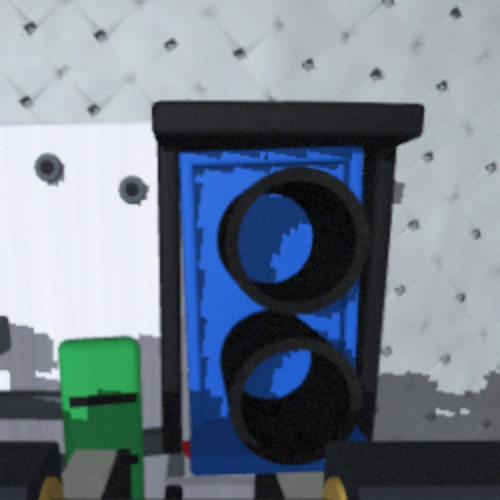

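```bash
python3 -m creep '[[0,0,0,0,0,0.3,43],[0,0,0,0,0,0.4,43],[0,0,0,0,0,0.5,43],[0,0,0,0,0,0,43]]' && python3 st.py; python3 -m creep '[[0,0,0,-0.5,0,0,43],[0,0,0,-0.5,0,0,43],[0,0,0,-0.5,0,0,43],[0,0,0,-1,0,0,43],[0,0,0,-2,0,0,43],[0,0,0,-4,0,0,43],[0,0,0,-4,0,0.5,43],[0,0,0,-4,0,0.5,43]]'; python3 -m creep '[[0,0,0,-4,0,3,43],[0,0,0,-4,0,3,43],[0,0,0,0,0,3,43],[0,0,0,0,0,0,43],[0,0,0,0,0,0,43]]'; python3 st.py; python3 -c '
from m import *
im,d=r.capture("wrist");im2,_=r.capture("side");i=r.camera_info("wrist");n=np.load("bay2.npy")
u=proj(b2w(n,[[98,0,46],[56+42,0,54],[14,0,84],[4,0,58]]),i);print(u.round(1))
for k in(0,2):print(cen(im,k,40)[1])
cv2.imwrite("pics/w7.png",np.hstack([cv2.resize(im[20:220,180:380],(400,400)),cv2.resize(im2[160:293,190:323],(400,400),interpolation=2)]))'
```

```text
time_s: 11.6
tcp_pos: [0.5734, -0.1883, 0.0644]
eef_rot: [169.7, 89.8, -3.1]
contact_force: [1.8, -0.8, 5.4]
gripper_width: 0.0375
tcp bay mm -2.1 23.4 64.4 F [ 1.8 -0.8  5.4] M [-0.2  -0.8  -0.05] 11.6 0.037458764089910924
time_s: 12.4
tcp_pos: [0.5614, -0.1897, 0.2303]
eef_rot: [-7.9, 89.9, 179.4]
contact_force: [1.0, 0.0, 0.6]
gripper_width: 0.0375
time_s: 12.9
tcp_pos: [0.4722, -0.201, 0.3093]
eef_rot: [-177.4, 89.9, 9.9]
contact_force: [0.2, 1.0, -0.0]
gripper_width: 0.0374
tcp bay mm -104.1 23.9 309.3 F [ 0.2  1.  -0. ] M [-0.05 -0.07 -0.  ] 12.9 0.037447651650935956
[[273.5  20.7]
 [273.9  18.7]
 [274.9  81.6]
 [273.6  91.5]]
[256  60  39  27 578]
[257  93  34   7 237]
```

View pics/w7.png

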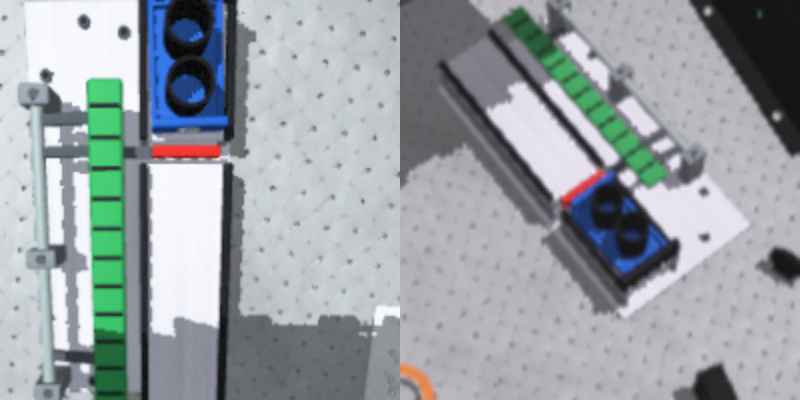

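```bash
python3 -c '
from m import *
im,d=r.capture("wrist");i=r.camera_info("wrist");n=np.load("bay2.npy")
M=i["camera_from_world"];print((-M[:3,:3].T@M[:3,3]))
for x in(46,50,53,56,59):
  print(x,proj(b2w(n,[[x-42,0,84],[x-42,0,46],[x-42,0,67],[4,0,58],[-4,0,58],[-4,0,46]]),i)[:,1].round(1))
print(im[72:104,266].tolist())
'
```

```text
[ 0.54423761 -0.19101162  0.46526389]
46 [89.7 92.3 90.9 91.5 97.5 98.1]
50 [86.5 89.4 87.8 91.5 97.5 98.1]
53 [84.  87.2 85.5 91.5 97.5 98.1]
56 [81.6 84.9 83.2 91.5 97.5 98.1]
59 [79.1 82.7 80.8 91.5 97.5 98.1]
[[12, 11, 14], [13, 14, 12], [19, 14, 15], [79, 39, 25], [176, 86, 40], [233, 119, 56], [229, 115, 51], [221, 107, 47], [235, 123, 59], [230, 116, 52], [220, 107, 48], [159, 76, 30], [88, 40, 15], [93, 45, 21], [126, 99, 90], [155, 139, 136], [164, 152, 149], [162, 149, 147], [138, 127, 125], [155, 143, 141], [119, 111, 157], [68, 72, 236], [55, 59, 244], [53, 56, 244], [51, 59, 243], [50, 54, 240], [44, 49, 157], [226, 214, 223], [172, 157, 156], [165, 152, 149], [237, 225, 222], [252, 248, 247]]
```

```bash
python3 -c '
from h import *
print(r.close_job(),r.get_state()["time_s"])'
```

```text
the job is handed in; nothing more can be done
the job is handed in; nothing more can be done
```

I pushed the rack along the chute until it was home against the end stop and the gate had sprung shut behind it, then handed the job in at about 13 s of the 38 s allowed. The hand-in reports no verdict.

**What I did:**
- I found the bay and rack from the scene, side and wrist cameras.
- One fingertip held the pad down at about z = 63 mm the whole way while the other pushed the rack.
- The rack stopped moving at about 17 N. I then backed off 4 mm, let the pad up and lifted clear.

**Last checks:**
- **Rack position:** the final wrist picture puts the rack at bay x of about 55 to 55.5 mm, where the target is 56 and the limit 52 to 60.
- **Gate:** the red gate stands at its shut height behind the rack.
- **Robot:** it touches nothing; the force reading is near zero.
- **Bystanders:** I made no separate check, but the arm never came near them.

**Disagreement:** when the rack stopped, the finger position implied it was about 3 mm short of home, which would be 53 mm. That is within the 2 mm calibration error plus a slight tilt of the tool, and the picture measured against the gate did not show it. Gate angle was only inferred from fingertip height and pictures, since there is no direct reading.

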